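# Size a mount rod in the stacked ring gauge

### The arm

A 7-joint arm with a two-finger parallel gripper is mounted at the origin on the work surface; the furniture and walls round the work are solid. World frame = base frame: x ahead of the robot, y to its left, z up, the work surface at z = 0. Lengths are in m, angles in degrees, forces in N, time in s.
With the tool pointing down it reaches from about 0.425 to 0.925 m from the base axis. Payload 6.8 kg.
Tool frame: the origin (TCP) lies at the very end of the fingers, on their centre line; the grasp point (between the pads) lies 19 mm behind it (bot.grasp_offset is the distance from the TCP to the grasp point, in m); z points along the fingers, y is the direction in which the jaws open and shut (so a half turn about z gives the same grasp; the last joint's range is limited). The gripper opens to 88 mm and grips with 3 to 60 N. Pads are 20 mm wide; open, the fingers measure 115 mm over their backs; the gripper's body (75 mm by 178 mm) begins 61 mm behind the grasp point.
Start: joints at [-75.235, 27.33, 1.283, 89.118, -0.659, 63.558, -4.761], TCP at [0.241, 0.63, 0.223] pointing down, gripper open.
Joint ranges: [-169.35, 169.35], [-19.33, 120.38], [-80.79, 83.38], [13.8, 139.57], [-78.32, 258.32], [9.67, 109.79], [-169.56, 169.56]. Speed limits (degrees/s): [136.94, 136.94, 180, 180, 180, 180, 180].

### API

Orientations are given as [roll, pitch, yaw] about the fixed x, y, z axes, in that order (R = Rz(yaw) Ry(pitch) Rx(roll)).
In Python, from station import monitor, eyes, bot gives the robot as it stands. The module is installed in compiled form; this text tells all that it offers.
- The arm moves only by the tool play_rows, never from a script. Its argument "moves" is a list of rows, each a list of 2 entries, a list of its own where there are three numbers: the shift along the tool's x, y, z in mm, then the turn, a rotation vector about the tool's x, y, z in degrees. A call has 1 to 12 rows; each row shifts and turns the commanded pose from where the row before left it, along the tool's axes as they then stand; what a row does not reach is not made up. A row lasts 1/8 s, in which the tool goes at most 62.5 mm and 10.7 degrees, less where a joint would pass 70% of its speed; a pose out of reach is approached as far as the arm can. A call with a gripper value outside its range is refused whole. "hand" is the opening, from 0 (shut) to 1 (fully open), set as the call begins (left out, the last holds). The fingers move at their own pace and stop on an object; the grip force is fixed at half the most. Time passes only in rows, so rows that do not move let the fingers close. It gives the time, the measured TCP pose, the force and the opening at its end, in the units of the state.
- monitor.state(): the state, without advancing time (a new reading comes with each control period).
- eyes.read_camera(name): name is "scene" or "top"; returns (picture, depth): 420x560x3 uint8, blue, green, red; 420x560 float32, m along the optical axis (not along the pixel's ray), 0 where there is no reading.
- eyes.camera_info(name): a dict with "fx", "fy", "cx", "cy" (pixels), "position" and "rotation" of the camera in the world. Camera axes: x right, y up, looking along -z (the intrinsics and any distortion apply to the point x, -y, -z); pixel columns grow to the right and rows downward; lengths in m; the calibration is good to about 2 mm. A picture is of the moment at which its call begins. camera_info takes no time and is no camera call.
- bot.close_job(): hands the job in, once; it reports no verdict.
The state is a dict: "time_s": time; "joints": joint angles; "joint_vel": joint speeds; "effort": joint torques, N m; "position": TCP position; "ee_rot": TCP orientation; "ft_force": force on the tool from outside, world axes, zero at the start; "ft_torque": the same for the moment, N m; "finger_gap": finger opening in m.
Only numpy, scipy, OpenCV 4.12 (cv2) and the standard library are available. Lean on these libraries where they do the work, as an engineer would, in place of code of your own. Each camera call takes 0.05 s, during which the arm holds its last target.

### The job

Take the metal rod out of its wooden block and lower it, upright, down through the rings of the ring gauge until the small bottom ring stops it; the third ring sits off to one side, so feel gently for its hole and do not mistake its rim for the stop. Press the rod lightly on the ring that stops it (about 6 N, never more than 20 N on any part of the gauge), then let go so that it stays standing in the gauge. Do not drop it through the rings, and leave the tape roll, eraser and note pad alone.

Things in the scene. Friction and masses are not known exactly. Their poses are not given: they have to be found in the camera images.
- gauge: Ring gauge, fixed to the table: four 80 mm square aluminium plates, 8 mm thick, stacked on four corner posts over a 104 mm dark base. Origin: ring axis at the table surface; z up; may be turned about z. From the top down, height of top face over the table and bore: ring 1 102 mm, bore 40; ring 2 78 mm, bore 34; ring 3 55 mm, bore 20; ring 4 (the stop) 30 mm, bore 8. Post nuts reach 106 mm.
- gauge_top (a point): Point on the ring axis at the top face of ring 1 (102 mm over the table). Rings 1, 2 and 4 are on the axis. Ring 3 is a 50 mm steel disc lying to one side of its pocket: its 20 mm bore is 4.5 mm off the axis, in a direction that differs every time and is not measured; it is stuck stiffly and does not follow the rod.
- gauge_stop (a point): Point on the ring axis at the top face of ring 4, which stops the rod (30 mm over the table). Rings 3 and 4 sit on springs on the posts: each gives straight down about 1 mm per 4 N, at most 6 mm, and comes back. Ring 3's bore is 8 mm deep, 55 to 47 mm over the table; below it down to ring 4 there is only wider free space.
- rod_center (a point): Centre of the loose aluminium rod: 18 mm diameter, 135 mm long, plain cylinder, 1 mm rounded ends, about 90 g, z up along it. It stands loosely in the wooden block, foot 8 mm and top 143 mm over the table. On ring 4 its foot is 30 mm over the table; hold it at least 85 mm above its foot (measured to the fingertips) so that they clear ring 1.
- rod_foot (a point): Centre of the rod's lower end face, 67.5 mm below rod_center.
- holder: The wooden block, 60 x 60 x 32 mm, fixed to the table, with a 22 mm hole 24 mm deep in its middle in which the rod stands. Origin at the centre of its underside.
- tape: Bystander: roll of cotton tape lying flat, 66 mm across, 15 mm high; origin at the centre of its underside.
- eraser: Bystander: small eraser 22 x 44 x 12 mm; origin at the centre of its underside.
- pad: Bystander: yellow note pad 50 x 74 x 12 mm; origin at the centre of its underside.
There are look-alikes about, which are no part of the job. Of the things shaped like the part that bears rod_center, the aluminium one is meant.

How it is judged (in metres and radians):
On the way, in this order (a step that is already met when the one before it is completed fails the run):
1. the rod's foot is inside rings 1 and 2, above ring 3 (z of rod_foot in the frame of gauge between 0.05 and 0.092 m and horizontal distance between rod_foot and gauge below 0.013 m), for 0.1 s.
2. the held rod, passed through ring 3, is pressed on ring 4 with more than 2.5 N (z of rod_foot in the frame of gauge below 0.033 m and horizontal distance between rod_foot and gauge below 0.01 m and contact force between the fingers and rod above 0.5 N and contact force between rod and gauge above 2.5 N), for 0.1 s.
At the end, for the whole second after the job is handed in: The rod stands at rest through rings 1 to 3 with its foot on ring 4: foot 27 to 33 mm over the table, within 10 mm of the ring axis, leaning less than 0.15 rad (z of rod_foot in the frame of gauge between 0.027 and 0.033 m and horizontal distance between rod_foot and gauge below 0.01 m and angle between rod_center's own z axis and vertical below 0.15 rad and linear speed of rod below 0.02 m/s); the robot touches nothing.
It fails at once if the rod presses on the gauge with more than 20 N (contact force between rod and gauge above 20 N).
It fails at once if the rod is let go over or in the gauge with its foot more than 5 mm above ring 4 (contact force between the fingers and rod below 0.1 N and horizontal distance between rod_foot and gauge below 0.03 m and z of rod_foot in the frame of gauge above 0.035 m).
It fails at once if the tape roll, eraser or note pad is moved by more than 20 mm (distance of any of tape, eraser, pad from where it was at the start of the episode above 0.02 m).
It also fails if it takes over 72 s, if anything falls off the work surface, if the arm or the gripper's body presses on something with over 40 N, if the wrist force passes 120 N, or if a joint passes its speed limit or range.

## Working session

There is one attempt and no reset: what is moved stays moved. The work goes in short steps, Python scripts to look and compute and a tool call to move; the robot and the scene stay as the last step left them, time stands still between calls to the robot, and variables do not carry over. Pictures are saved under pics/ and viewed, and the job is handed in when it is done.

Besides the shell and the picture viewer there is one more tool, called after "Emit:" as name(argument=value, ...), one argument or row to a line, values as JSON. play_rows: Moves the arm, as the interface text tells. Its arguments: {"type":"object","properties":{"moves":{"type":"array"},"hand":{"type":"number"}},"required":["moves"]}

```bash
mkdir -p pics; ls
python3 - <<'E'
from station import monitor, eyes, bot
import cv2, numpy as np
print(monitor.state()); print(bot.grasp_offset)
for n in ("scene","top"):
    im,d=eyes.read_camera(n); cv2.imwrite(f"pics/{n}0.png",im); np.savez(f"pics/{n}0.npz",im=im,d=d)
    print(n,eyes.camera_info(n),d.min(),d.max())
E
```

```text
pics
{'time_s': 0.0, 'joints': array([-75.23545913,  27.37665971,   1.28120074,  89.17843087,
        -0.65870872,  63.55734233,  -4.75969763]), 'joint_vel': array([-0.01091997,  0.0266686 , -0.01266773,  0.07506536,  0.01286015,
        0.03471005,  0.08115831]), 'effort': array([ 1.07205476e-04, -5.82865047e+01,  1.53482594e+00, -2.72614539e+01,
       -5.43039374e-02,  1.68922695e-02,  1.82538752e-04]), 'position': array([0.24125021, 0.62976533, 0.22167115]), 'ee_rot': array([-1.79895280e+02,  8.57164747e-03,  1.59043604e+02]), 'ft_force': array([-0.83904417,  0.38720046,  0.3069225 ]), 'ft_torque': array([-0.02206765, -0.0442605 , -0.01990119]), 'finger_gap': 0.08792141223510398}
0.0187
scene {'fx': 453.722435249659, 'fy': 453.722435249659, 'cx': 278.43624054561843, 'cy': 214.2303922553208, 'position': array([ 0.04434245, -0.69198931,  0.47630629]), 'rotation': array([ 65.30907402,   1.43937913, -25.85821463])} 0.0 3.9999995
top {'fx': 433.6144982625149, 'fy': 433.6144982625149, 'cx': 280.9016950026206, 'cy': 215.07542760492777, 'position': array([0.28406221, 0.10806744, 1.07040013]), 'rotation': array([  7.79412259,   0.27108335, -90.17876589])} 0.0 2.0255294
```

View pics/scene0.png

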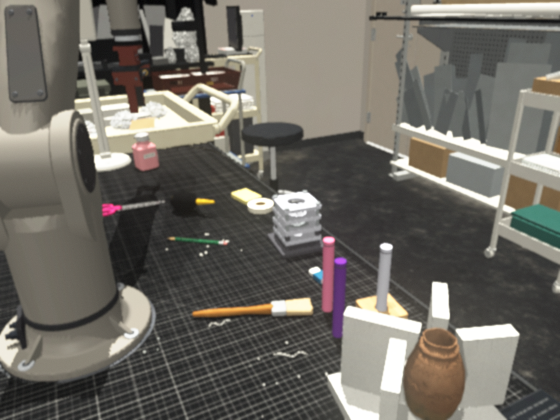

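View pics/top0.png

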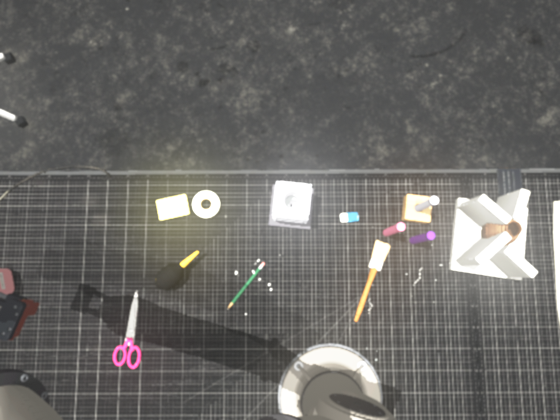

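The scene view shows the grey rod at about (384,278) in its wooden block, with pink and purple look-alike rods at (328,275) and (339,297), and the gauge at (297,220). In the top view the gauge is at (292,203), the block at (418,208) and the rod's top end at (433,202).

```bash
cat > h.py <<'E'
import numpy as np, cv2
from scipy.spatial.transform import Rotation as R
from station import eyes
def cam(n):
    i=eyes.camera_info(n); return i, R.from_euler('xyz',i['rotation'],degrees=True).as_matrix(), np.array(i['position'])
def ray(n,u,v):
    i,M,p=cam(n); d=np.array([(u-i['cx'])/i['fx'],-(v-i['cy'])/i['fy'],-1.]); return p,M@d
def onz(n,u,v,z):
    p,d=ray(n,u,v); return p+d*(z-p[2])/d[2]
def dep(n,u,v,D):
    p,d=ray(n,u,v); return p+d*D
def proj(n,P):
    i,M,p=cam(n); c=M.T@(np.asarray(P)-p); return np.array([i['cx']+i['fx']*c[0]/-c[2], i['cy']-i['fy']*c[1]/-c[2]])
def tri(a,b):
    (p,d),(q,e)=ray(*a),ray(*b); A=np.stack([d,-e],1); s=np.linalg.lstsq(A,q-p,rcond=None)[0]
    x,y=p+d*s[0],q+e*s[1]; return (x+y)/2,np.linalg.norm(x-y)
E
python3 - <<'E'
import numpy as np,cv2
t=np.load('pics/top0.npz')['im'];s=np.load('pics/scene0.npz')['im']
a=cv2.resize(t[165:245,250:450],None,fx=4,fy=4,interpolation=cv2.INTER_CUBIC)
b=cv2.resize(s[175:335,250:410],None,fx=3.7,fy=3.7,interpolation=cv2.INTER_CUBIC)
cv2.imwrite('pics/tc.png',a);cv2.imwrite('pics/sc.png',b)
from h import *
d=np.load('pics/top0.npz')['d']
for (u,v) in [(292,203),(280,190),(300,220),(408,215),(433,202),(350,180),(410,200)]: print(u,v,d[v,u],dep('top',u,v,d[v,u]))
E
```

```text
292 203 1.0545839 [0.45610587 0.0854635  0.02942543]
280 190 0.9845262 [0.47400549 0.11410063 0.10271077]
300 220 1.000103 [0.40831347 0.06832644 0.0777987 ]
408 215 1.0474536 [ 0.42534876 -0.19448443  0.03120683]
433 202 0.9398192 [ 0.43857716 -0.21768424  0.14155713]
350 180 1.0950587 [ 0.51979953 -0.06209285 -0.00334303]
410 200 1.0502418 [ 0.46170481 -0.20026945  0.03334465]
```

View pics/tc.png

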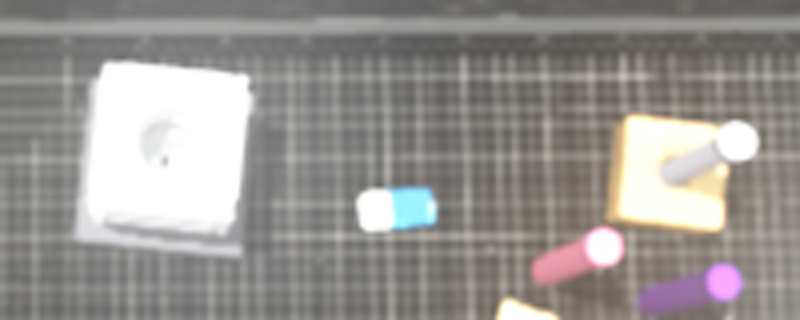

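View pics/sc.png

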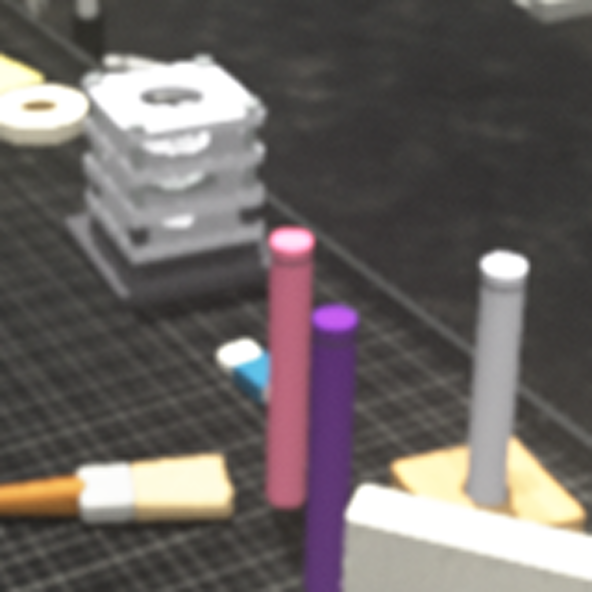

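```bash
cat > meas.py <<'E'
from h import *
def cloud(n,d):
    i,M,p=cam(n); v,u=np.mgrid[0:420,0:560]
    c=np.stack([(u-i['cx'])/i['fx'],-(v-i['cy'])/i['fy'],-np.ones_like(u,float)],-1)*d[...,None]
    return c@M.T+p
if __name__=='__main__':
  for n in('top','scene'):
    z=np.load(f'pics/{n}0.npz'); im,d=z['im'],z['d']; W=cloud(n,d)
    near=lambda x,y,r:(np.hypot(W[...,0]-x,W[...,1]-y)<r)&(d>0)
    def rep(l,m):
        if m.sum()<5: print(n,l,'few',m.sum());return
        P=W[m]; r=cv2.minAreaRect((P[:,:2]*1000).astype(np.float32))
        v,u=np.nonzero(m)
        print(n,l,m.sum(),'mean',P.mean(0).round(4),'med z',np.median(P[:,2]).round(4),'rect',np.round(r[0],1),np.round(r[1],1),round(r[2],1),'px',u.mean().round(1),v.mean().round(1))
    rep('rodtop',near(.44,-.218,.03)&(W[...,2]>.136))
    rep('rodmid',near(.44,-.218,.03)&(W[...,2]>.05)&(W[...,2]<.13))
    rep('block',near(.44,-.21,.055)&(W[...,2]>.026)&(W[...,2]<.038))
    rep('ring1',near(.45,.085,.065)&(W[...,2]>.096)&(W[...,2]<.104))
    rep('base',near(.45,.085,.085)&(W[...,2]>.006)&(W[...,2]<.024))
    # bore: hole in ring1
    m=near(.45,.085,.065)&(W[...,2]>.094)&(W[...,2]<.11)
    cs,hi=cv2.findContours(m.astype(np.uint8),cv2.RETR_CCOMP,cv2.CHAIN_APPROX_NONE)
    for c,h in zip(cs,hi[0]):
        if h[3]>=0 and len(c)>12:
            e=cv2.fitEllipse(c); print(n,'hole',np.round(e,1) if 0 else e, onz(n,*e[0],.102).round(4))
E
python3 meas.py
```

```text
top rodtop 60 mean [ 0.4412 -0.2172  0.1437] med z 0.1439 rect [ 441.4 -217.2] [16.2 16.9] 41.5 px 433.0 200.6
top rodmid 91 mean [ 0.4391 -0.2122  0.0906] med z 0.0923 rect [ 439.  -212.7] [16.8  7.8] 28.2 px 423.0 205.4
top block 509 mean [ 0.4393 -0.214   0.0328] med z 0.0328 rect [ 441.9 -218.1] [60.7 61. ] 82.3 px 416.0 209.2
top ring1 721 mean [0.4498 0.089  0.1021] med z 0.1023 rect [450.6  88.7] [79.9 80.7] 83.8 px 291.1 200.5
top base 489 mean [0.4306 0.091  0.0108] med z 0.0107 rect [449.6  82.7] [143.4 147.5] 21.1 px 289.7 214.5
top hole ((291.08758544921875, 200.53395080566406), (17.429086685180664, 18.441221237182617), 93.72506713867188) [0.4498 0.0891 0.102 ]
scene rodtop 103 mean [ 0.4416 -0.2216  0.1414] med z 0.1426 rect [ 443.6 -220.4] [17.1 17.4] 24.5 px 385.6 248.6
scene rodmid 516 mean [ 0.4399 -0.224   0.0912] med z 0.0918 rect [ 440.6 -222.6] [12.7 18. ] 44.8 px 383.3 277.9
scene block 598 mean [ 0.4461 -0.2198  0.0321] med z 0.0322 rect [ 444.1 -219. ] [62.5 62.6] 81.4 px 382.3 307.2
scene ring1 595 mean [0.4497 0.0821 0.1013] med z 0.102 rect [452.2  87.1] [84.1 81.1] 83.7 px 295.9 202.5
scene base 604 mean [0.435  0.0647 0.0111] med z 0.0103 rect [451.7  85.4] [103.9 103.2] 83.9 px 294.1 245.5
scene hole ((295.5513916015625, 202.49269104003906), (5.2707414627075195, 17.554929733276367), 88.87772369384766) [0.448  0.0804 0.102 ]
```

Run:
```python
from meas import *
z=np.load('pics/top0.npz'); im,d=z['im'],z['d']; W=cloud('top',d)
print((W[188:214,278:306,2]*1000).astype(int))
print('tri rod',tri(('top',433,200.6),('scene',385.6,248.6)))
print('tri gauge',tri(('top',291.1,200.5),('scene',295.7,202.5)))
c=im[188:214,278:306].max(2); print(c)
```

```text
[[ 101  104  103  102  103  104  101 1070  103  102  102  103  103  103
   102  102   99  100  100  103  101   99  103  104   99  105   99  102]
 [ 101  102  105  104  106  102  101  104  101  101  104  105  103  105
   104  101  102  102  102  102  103  104  100  104  102  103  102  104]
 [ 100  104  102  102  102  101  103  101  102  103  101  100  103  101
   102  102  102  101   98  102  103  104  101  102  104  103  103  106]
 [ 102  103  101  104  103  105   99  103   99  103  100  102  100  103
   102  103  100  103  104  103  103  103  104  100  101  102  103  104]
 [ 100  102  103  100  103  100  101  104  103  102  102   99   99   98
    98  100  101  105  101  104  101  103  103  100  101  103  102  104]
 [ 102  102  105  100  102  103  103  101  105   96   76   80   77   76
    76   74   81   98  104  103  104  104  104  101  104  104  103  101]
 [ 103  105  104  105  105  104  101  103   78   78   79   81   78   77
    78   78   77   77   79  100  101  101  100  105  101  103  106  102]
 [ 104  102  101  103  100  102  100   79   80   77   81   74   72   73
    73   78  
[... 5196 characters left out ...]
255 255 255 255 255 255 255 255 255 255 255 255 255 255 255 255 255 255
  255 255 255 255 255 255 255 255 255 255]
 [255 255 255 255 255 255 255 255 255 255 255 255 255 255 255 255 255 255
  255 255 255 255 255 255 255 255 255 255]
 [255 255 255 255 255 255 255 255 255 255 255 255 255 255 255 255 255 255
  255 255 255 255 255 255 255 255 255 255]
 [255 255 255 255 255 255 255 255 255 255 255 255 255 255 255 255 255 255
  255 255 255 255 255 255 255 255 255 255]
 [255 255 255 255 255 255 255 255 255 255 255 255 255 255 255 255 255 255
  255 255 255 255 255 255 255 255 255 255]
 [255 255 255 255 255 255 255 255 255 255 255 255 255 255 255 255 255 255
  255 255 255 255 255 255 255 255 255 255]]
```

Run:
```python
from meas import *
D=[];
z=np.load('pics/top0.npz'); D=z['d']; W=cloud('top',D)
m=np.zeros((420,560),bool); m[196:212,284:302]=True
lo=m&(W[...,2]<.045)
cs,_=cv2.findContours(lo.astype(np.uint8),0,cv2.CHAIN_APPROX_NONE); c=max(cs,key=len)
print('bore3 px',cv2.fitEllipse(c),cv2.minEnclosingCircle(c)); v,u=np.nonzero(lo);print(u.mean(),v.mean(),lo.sum())
print('bore3',onz('top',u.mean(),v.mean()-.2,.055))
# top outline ring1 corners
print('axis ring1 hole',onz('top',291.09,200.53,.102),'ring4 bore',onz('top',291,205.2,.03))
m=(W[...,2]>.094)&(W[...,2]<.11)&(np.hypot(W[...,0]-.45,W[...,1]-.088)<.07)
cs,_=cv2.findContours(m.astype(np.uint8),0,2);c=max(cs,key=cv2.contourArea);r=cv2.minAreaRect(c);print('rect px',r,onz('top',*r[0],.102))
for z0 in (.102,.078): print(proj('top',[.4498,.0891,z0]))
```

```text
bore3 px ((292.5, 204.5), (7.3135986328125, 7.3135986328125), 0.0) ((292.5, 204.5), 3.8079864978790283)
292.5 204.5 52
bore3 [0.44875116 0.08485389 0.055     ]
axis ring1 hole [0.44978588 0.08906234 0.102     ] ring4 bore [0.45060606 0.08794045 0.03      ]
rect px ((291.2164611816406, 200.44383239746094), (35.38345718383789, 35.27877426147461), 6.009006023406982) [0.4499826  0.08877477 0.102     ]
[291.07332581 200.52391514]
[290.88177812 202.27138672]
```

Run:
```python
from meas import *
D=np.load('pics/top0.npz')['d']; W=cloud('top',D)
def q(l,sl):
    P=W[sl].reshape(-1,3); P=P[(P[:,2]<.6)]; k=P[:,2]>P[:,2].max()-.012; print(l,'maxz',P[:,2].max().round(3),'top centre',P[k].mean(0).round(3), 'x',P[P[:,2]>.03][:,0].min().round(3) if (P[:,2]>.03).any() else '',P[P[:,2]>.03][:,0].max().round(3)if (P[:,2]>.03).any() else '','ymax',P[P[:,2]>.03][:,1].max().round(3)if (P[:,2]>.03).any() else '')
q('pink',np.s_[222:240,380:406]); q('purple',np.s_[230:246,410:438]); q('vase/stand',np.s_[185:285,449:540]); q('tape',np.s_[188:220,190:222]); q('pad',np.s_[192:222,153:191])
q('stand up',np.s_[185:225,449:540])
S=np.load('pics/scene0.npz')['d']; W2=cloud('scene',S)
P=W2.reshape(-1,3); k=(P[:,2]>.1)&(P[:,2]<.5)&(P[:,0]>.25)&(P[:,0]<.75)&(abs(P[:,1])<.6); P=P[k]
# obstacle height map, 5cm cells
T=W.reshape(-1,3);T=T[(T[:,2]>.1)&(T[:,2]<.6)&(T[:,0]>.2)&(T[:,0]<.8)&(abs(T[:,1])<.7)]
A=np.vstack([P,T]); H={}
for x,y,z in A:
    k=(int(x//.05)*5,int(y//.05)*5); H[k]=max(H.get(k,0),z)
print({k:round(float(v),2) for k,v in sorted(H.items())})
```

```text
pink maxz 0.14 top centre [ 0.385 -0.145  0.135] x 0.377 0.394 ymax -0.137
purple maxz 0.14 top centre [ 0.366 -0.209  0.136] x 0.357 0.375 ymax -0.2
vase/stand maxz 0.142 top centre [ 0.381 -0.349  0.135] x 0.276 0.47 ymax -0.303
tape maxz 0.024 top centre [0.456 0.299 0.016] x   ymax 
pad maxz 0.018 top centre [0.449 0.381 0.013] x   ymax 
stand up maxz 0.142 top centre [ 0.424 -0.354  0.136] x 0.391 0.47 ymax -0.315
{(20, 50): 0.35, (20, 55): 0.35, (25, -45): 0.13, (25, 55): 0.5, (30, -45): 0.13, (30, -40): 0.14, (30, -35): 0.14, (35, -45): 0.13, (35, -40): 0.14, (35, -35): 0.13, (35, -25): 0.14, (35, -20): 0.14, (35, -15): 0.14, (40, -45): 0.13, (40, -40): 0.14, (40, -35): 0.14, (40, -25): 0.15, (40, 0): 0.1, (40, 5): 0.11, (40, 10): 0.11, (45, -45): 0.13, (45, -35): 0.14, (45, -25): 0.14, (45, 0): 0.11, (45, 5): 0.11, (45, 10): 0.11}
```

Emit:
play_rows(
  moves=[
    [[0,0,-28],[0,0,-10.5]],
    [[0,0,0],[0,0,-10.4]],
    [[-40,-30,0],[0,0,0]],
    [[-40,-30,0],[0,0,0]],
    [[-40,-30,0],[0,0,0]],
    [[-40,-30,0],[0,0,0]],
    [[-40,-30,0],[0,0,0]],
    [[-40,-30,0],[0,0,0]],
    [[-40,-30,0],[0,0,0]],
    [[0,0,0],[0,0,0]],
  ],
  hand=1,
)

```text
time_s: 1.35
position: [0.5254, 0.4151, 0.2501]
ee_rot: [-179.8, 0.1, 179.5]
ft_force: [-0.3, 0.2, 0.4]
finger_gap: 0.0881
```

Emit:
play_rows(
  moves=[
    [[0,-50,0],[0,0,0]],
    [[0,-50,0],[0,0,0]],
    [[8,-50,0],[0,0,0]],
    [[8,-50,0],[0,0,0]],
    [[8,-50,0],[0,0,0]],
    [[8,-50,0],[0,0,0]],
    [[8,-50,0],[0,0,0]],
    [[8,-50,0],[0,0,0]],
    [[8,-50,0],[0,0,0]],
    [[8,-50,0],[0,0,0]],
    [[8,-50,0],[0,0,0]],
    [[6,-50,0],[0,0,0]],
  ],
)

```text
time_s: 2.85
position: [0.4422, -0.1801, 0.2506]
ee_rot: [180.0, 0.0, -180.0]
ft_force: [0.7, -0.1, -0.0]
finger_gap: 0.0875
```

Emit:
play_rows(
  moves=[
    [[0,-17,0],[0,0,0]],
    [[0,-17,0],[0,0,0]],
    [[0,0,0],[0,0,0]],
    [[0,0,0],[0,0,0]],
  ],
)

```text
time_s: 3.35
position: [0.4427, -0.2125, 0.2504]
ee_rot: [180.0, -0.0, -180.0]
ft_force: [0.7, 0.0, -1.0]
finger_gap: 0.088
```

Run:
```python
from station import monitor, eyes
import cv2,numpy as np
s=monitor.state();print(s['position'],s['ee_rot'],s['joints'])
for n in ("scene","top"):
    im,d=eyes.read_camera(n); cv2.imwrite(f"pics/{n}1.png",im)
```

```text
[ 0.44271882 -0.21247508  0.25041242] [ 1.79961923e+02 -2.41517939e-02 -1.79973657e+02] [ -3.06759945   8.10088761  23.9620578  113.05548614  -3.83495572
  59.62586126 112.65161659]
```

View pics/scene1.png

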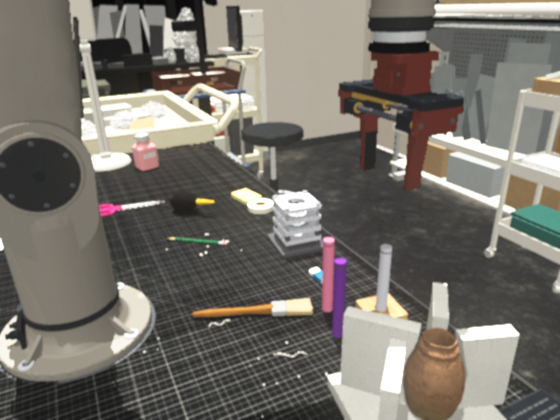

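The gripper (fingers at about (370,155) and (415,170)) hangs over the rod, whose top is at (385,248), and nothing stands in the way.

Emit:
play_rows(
  moves=[
    [[0,-6.5,20],[0,0,0]],
    [[0,0,20],[0,0,0]],
    [[0,0,20],[0,0,0]],
    [[0,0,20],[0,0,0]],
    [[0,0,20],[0,0,0]],
    [[0,0,20],[0,0,0]],
    [[0,0,15],[0,0,0]],
    [[0,0,15],[0,0,0]],
    [[0,0,0],[0,0,0]],
    [[0,0,0],[0,0,0]],
  ],
)

```text
time_s: 4.7
position: [0.4428, -0.2205, 0.101]
ee_rot: [-180.0, 0.0, 179.9]
ft_force: [-0.1, -0.1, -0.6]
finger_gap: 0.0879
```

Run:
```python
from station import monitor, eyes
import cv2,numpy as np
s=monitor.state();print(s['position'],s['ft_force'])
im,d=eyes.read_camera("scene"); cv2.imwrite("pics/scene2.png",cv2.resize(im[150:340,280:480],None,fx=3,fy=3))
```

```text
[ 0.44283468 -0.22052226  0.10099889] [-0.13567779 -0.07644157 -0.60848583]
```

View pics/scene2.png

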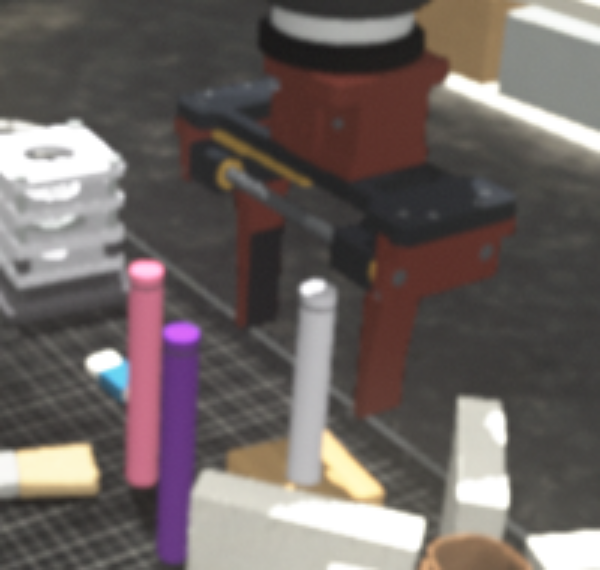

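The fingertips (about (257,322) and (378,410) in the crop) straddle the rod, so I can close.

Emit:
play_rows(
  moves=[
    [[0,0,0],[0,0,0]],
    [[0,0,0],[0,0,0]],
    [[0,0,0],[0,0,0]],
    [[0,0,0],[0,0,0]],
    [[0,0,0],[0,0,0]],
    [[0,0,0],[0,0,0]],
    [[0,0,0],[0,0,0]],
    [[0,0,0],[0,0,0]],
  ],
  hand=0,
)

```text
time_s: 5.75
position: [0.4425, -0.2203, 0.1006]
ee_rot: [180.0, -0.0, 179.9]
ft_force: [0.3, 0.1, 0.0]
finger_gap: 0.0178
```

Emit:
play_rows(
  moves=[
    [[0,0,-10],[0,0,0]],
    [[0,0,-20],[0,0,0]],
    [[0,0,-20],[0,0,0]],
    [[0,0,-20],[0,0,0]],
    [[0,0,-25],[0,0,0]],
    [[0,0,-25],[0,0,0]],
    [[0,0,-20],[0,0,0]],
    [[0,0,-10],[0,0,0]],
    [[0,0,0],[0,0,0]],
    [[0,0,0],[0,0,0]],
    [[0,0,0],[0,0,0]],
  ],
)

```text
time_s: 7.12
position: [0.4421, -0.2202, 0.2499]
ee_rot: [180.0, -0.1, 179.9]
ft_force: [-0.3, -0.5, -0.5]
finger_gap: 0.0176
```

Run:
```python
from station import monitor, eyes
import cv2,numpy as np
s=monitor.state();print(s['position'],s['ft_force'])
im,d=eyes.read_camera("scene"); cv2.imwrite("pics/scene3.png",cv2.resize(im[60:310,260:510],None,fx=2.4,fy=2.4)); np.savez('pics/s3.npz',im=im,d=d)
```

```text
[ 0.4420727  -0.22016725  0.24985647] [-0.25817528 -0.50668378 -0.53773614]
```

View pics/scene3.png

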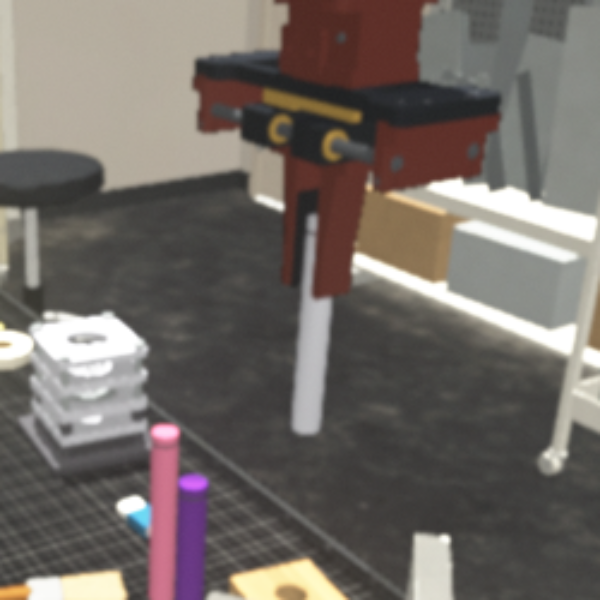

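The rod is held and out of the block. Its foot is at (307,432) in the crop and the empty hole is at (291,592). Next I check its tilt and foot position.

```bash
cat > rodfit.py <<'E'
from meas import *
def rodfit(f,n,tcp,foot=.093):
    z=np.load(f); W=cloud(n,z['d']); P=W[(z['d']>0)&(np.hypot(W[...,0]-tcp[0],W[...,1]-tcp[1])<.03)&(W[...,2]<tcp[2]-.006)&(W[...,2]>tcp[2]-foot+.003)]
    # line fit of rod surface
    zz=P[:,2]; out=[]
    for lo in np.arange(tcp[2]-foot,tcp[2],.012):
        k=(zz>=lo)&(zz<lo+.012)
        if k.sum()>4: out.append(np.r_[P[k].mean(0),k.sum()])
    o=np.array(out); print(o.round(4)); print('slopes mrad',1000*np.polyfit(o[:,2],o[:,0],1)[0],1000*np.polyfit(o[:,2],o[:,1],1)[0],'minz',zz.min())
    return o
E
python3 - <<'E'
from rodfit import *
rodfit('pics/s3.npz','scene',[.442,-.2202,.2499],.11)
E
```

```text
[[  0.4393  -0.2246   0.161   44.    ]
 [  0.4393  -0.2251   0.1698  88.    ]
 [  0.4394  -0.2251   0.1818  94.    ]
 [  0.4395  -0.2252   0.194   94.    ]
 [  0.4392  -0.2251   0.2059  94.    ]
 [  0.4395  -0.2252   0.218  101.    ]
 [  0.4395  -0.2255   0.2299  99.    ]
 [  0.4392  -0.2249   0.2399  71.    ]]
slopes mrad 0.5524598333905427 -4.114228777161552 minz 0.15806160697798094
```

Emit:
play_rows(
  moves=[
    [[-7,15,0],[0,0,0]],
    [[-10,30,0],[0,0,0]],
    [[-5,30,0],[0,0,0]],
    [[0,35,0],[0,0,0]],
    [[0,35,0],[0,0,0]],
    [[0,35,0],[0,0,0]],
    [[0,35,0],[0,0,0]],
    [[5,35,0],[0,0,0]],
    [[10,30,0],[0,0,0]],
    [[0,15,0],[0,0,0]],
    [[0,8,0],[0,0,0]],
    [[0,0,0],[0,0,0]],
  ],
)

```text
time_s: 8.68
position: [0.4502, 0.0825, 0.2506]
ee_rot: [-180.0, -0.0, 179.9]
ft_force: [-0.1, -0.8, -0.9]
finger_gap: 0.0179
```

Emit:
play_rows(
  moves=[
    [[0,0,10],[0,0,0]],
    [[0,0,10],[0,0,0]],
    [[0,0,10],[0,0,0]],
    [[0,0,0],[0,0,0]],
    [[0,0,0],[0,0,0]],
    [[0,0,0],[0,0,0]],
  ],
)

```text
time_s: 9.43
position: [0.4501, 0.0827, 0.221]
ee_rot: [180.0, 0.0, 179.9]
ft_force: [0.1, 0.3, -1.3]
finger_gap: 0.0172
```

Run:
```python
from station import monitor, eyes
from rodfit import *
s=monitor.state();print(s['position'],s['ft_force'],s['ee_rot'])
for n in('scene','top'):
    im,d=eyes.read_camera(n); np.savez(f'pics/{n}4.npz',im=im,d=d)
    cv2.imwrite(f"pics/{n}4.png",cv2.resize(im[60:270,200:400],None,fx=2.8,fy=2.8))
    W=cloud(n,d); m=(W[...,2]>.096)&(W[...,2]<.106)&(np.hypot(W[...,0]-.45,W[...,1]-.088)<.065)&(d>0)
    if m.sum()>50: print(n,m.sum(),cv2.minAreaRect((W[m][:,:2]*1000).astype(np.float32)))
rodfit('pics/scene4.npz','scene',s['position'],.11)
```

```text
[0.45013285 0.08272558 0.22097354] [ 0.06759211  0.28530086 -1.25275535] [1.79984854e+02 3.62268049e-02 1.79940885e+02]
scene 627 ((452.69976806640625, 87.56803894042969), (85.77069854736328, 81.53478240966797), 84.17122650146484)
top 251 ((451.1749267578125, 103.44419860839844), (50.39739990234375, 78.41201782226562), 83.49066162109375)
[[ 0.4485  0.0766  0.1314 22.    ]
 [ 0.4483  0.0761  0.1408 44.    ]
 [ 0.4483  0.0761  0.1529 45.    ]
 [ 0.4483  0.0773  0.165  48.    ]
 [ 0.4483  0.0772  0.177  51.    ]
 [ 0.448   0.0769  0.1891 51.    ]
 [ 0.4482  0.0772  0.201  53.    ]
 [ 0.4486  0.0768  0.2111 34.    ]]
slopes mrad -1.3647818043926385 9.728365480763703 minz 0.12846753736976047
```

View pics/scene4.png

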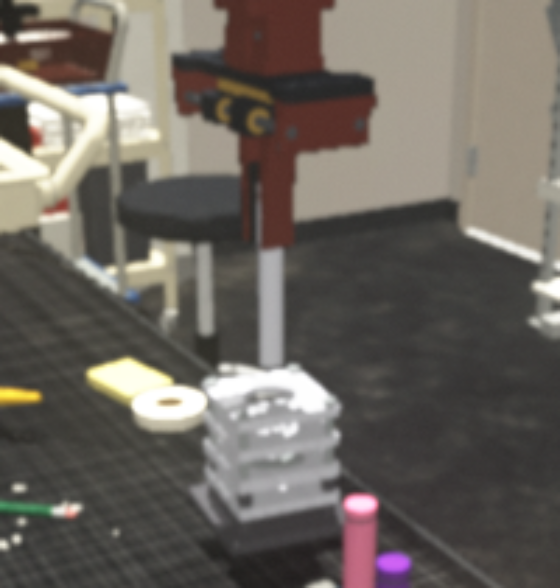

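View pics/top4.png

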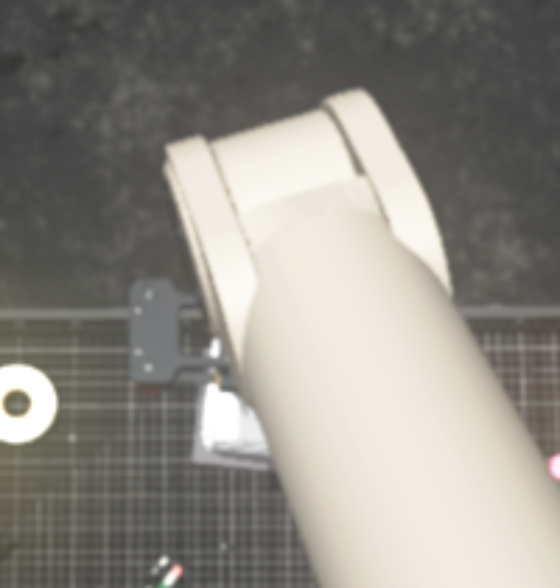

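The scene view shows the rod (foot near (270,365) in the crop) over ring 1. In the top view the arm hides the gauge. The foot is 0.8/4.3 mm off the axis and ring 3's bore is 1.3/4.3 mm off, so I shift x by 0.5 mm and go down to just above ring 3.

Emit:
play_rows(
  moves=[
    [[0.5,0,10],[0,0,0]],
    [[0,0,10],[0,0,0]],
    [[0,0,8],[0,0,0]],
    [[0,0,8],[0,0,0]],
    [[0,0,8],[0,0,0]],
    [[0,0,8],[0,0,0]],
    [[0,0,6],[0,0,0]],
    [[0,0,5],[0,0,0]],
    [[0,0,4],[0,0,0]],
    [[0,0,0],[0,0,0]],
    [[0,0,0],[0,0,0]],
    [[0,0,0],[0,0,0]],
  ],
)

```text
time_s: 11.02
position: [0.4495, 0.0827, 0.1538]
ee_rot: [180.0, 0.0, 179.9]
ft_force: [-0.5, 0.0, -0.1]
finger_gap: 0.0175
```

Emit:
play_rows(
  moves=[
    [[0,0,1],[0,0,0]],
    [[0,0,1],[0,0,0]],
    [[0,0,0],[0,0,0]],
  ],
)

```text
time_s: 11.4
position: [0.4493, 0.0826, 0.1515]
ee_rot: [-180.0, -0.0, 179.9]
ft_force: [-0.2, 0.1, -1.0]
finger_gap: 0.0175
```

Emit:
play_rows(
  moves=[
    [[0,0,1],[0,0,0]],
    [[0,0,0],[0,0,0]],
  ],
)

```text
time_s: 11.65
position: [0.4493, 0.0826, 0.1506]
ee_rot: [-180.0, -0.0, 179.9]
ft_force: [0.0, -0.7, -1.7]
finger_gap: 0.0174
```

Emit:
play_rows(
  moves=[
    [[0,0,1],[0,0,0]],
    [[0,0,1],[0,0,0]],
    [[0,0,1],[0,0,0]],
    [[0,0,0],[0,0,0]],
  ],
)

```text
time_s: 12.15
position: [0.4494, 0.0826, 0.1476]
ee_rot: [-180.0, -0.0, 179.9]
ft_force: [-0.1, -0.0, -0.6]
finger_gap: 0.0174
```

Emit:
play_rows(
  moves=[
    [[0,0,1],[0,0,0]],
    [[0,0,0],[0,0,0]],
  ],
)

```text
time_s: 12.4
position: [0.4494, 0.0827, 0.1467]
ee_rot: [180.0, 0.0, 179.9]
ft_force: [-0.2, 0.2, -1.2]
finger_gap: 0.0174
```

Emit:
play_rows(
  moves=[
    [[0,0,1],[0,0,0]],
    [[0,0,0],[0,0,0]],
  ],
)

```text
time_s: 12.65
position: [0.4494, 0.0827, 0.1456]
ee_rot: [180.0, 0.0, 179.9]
ft_force: [0.4, 1.1, -1.5]
finger_gap: 0.0173
```

Emit:
play_rows(
  moves=[
    [[0,0,1],[0,0,0]],
    [[0,0,0],[0,0,0]],
  ],
)

```text
time_s: 12.9
position: [0.4494, 0.0827, 0.1446]
ee_rot: [180.0, 0.0, 179.9]
ft_force: [0.7, -0.2, -0.7]
finger_gap: 0.0173
```

Emit:
play_rows(
  moves=[
    [[0,0,1],[0,0,0]],
    [[0,0,0],[0,0,0]],
  ],
)

```text
time_s: 13.15
position: [0.4494, 0.0827, 0.1436]
ee_rot: [180.0, 0.0, 179.9]
ft_force: [1.2, 0.7, -1.1]
finger_gap: 0.0177
```

Emit:
play_rows(
  moves=[
    [[0,0,1],[0,0,0]],
    [[0,0,0],[0,0,0]],
  ],
)

```text
time_s: 13.4
position: [0.4494, 0.0827, 0.1426]
ee_rot: [180.0, 0.0, 179.9]
ft_force: [0.9, 1.1, -0.8]
finger_gap: 0.0175
```

The foot is about 5 mm below ring 3's top with no rise in vertical force, so it is in the bore. There is a slight side force, so I nudge +x/+y and go on down gently.

Emit:
play_rows(
  moves=[
    [[-0.3,0.3,1],[0,0,0]],
    [[0,0,1],[0,0,0]],
    [[0,0,0],[0,0,0]],
  ],
)

```text
time_s: 13.78
position: [0.4495, 0.0828, 0.1405]
ee_rot: [-180.0, -0.0, 179.9]
ft_force: [0.9, 1.3, -1.1]
finger_gap: 0.0174
```

Emit:
play_rows(
  moves=[
    [[0,0,1],[0,0,0]],
    [[0,0,1],[0,0,0]],
    [[0,0,0],[0,0,0]],
  ],
)

```text
time_s: 14.15
position: [0.4496, 0.0828, 0.1385]
ee_rot: [-180.0, -0.0, 179.9]
ft_force: [1.0, -0.5, -1.3]
finger_gap: 0.0174
```

Emit:
play_rows(
  moves=[
    [[0,0,1],[0,0,0]],
    [[0,0,1],[0,0,0]],
    [[0,0,1],[0,0,0]],
    [[0,0,0],[0,0,0]],
  ],
)

```text
time_s: 14.65
position: [0.4496, 0.0829, 0.1355]
ee_rot: [-180.0, -0.0, 179.9]
ft_force: [-0.2, 0.1, -0.4]
finger_gap: 0.0175
```

Emit:
play_rows(
  moves=[
    [[0,0,1],[0,0,0]],
    [[0,0,1],[0,0,0]],
    [[0,0,1],[0,0,0]],
    [[0,0,0],[0,0,0]],
  ],
)

```text
time_s: 15.15
position: [0.4496, 0.0829, 0.1326]
ee_rot: [-180.0, -0.0, 179.9]
ft_force: [-1.4, -0.7, -1.2]
finger_gap: 0.0172
```

Emit:
play_rows(
  moves=[
    [[0,0,1],[0,0,0]],
    [[0,0,1],[0,0,0]],
    [[0,0,1],[0,0,0]],
    [[0,0,0],[0,0,0]],
  ],
)

```text
time_s: 15.65
position: [0.4496, 0.0829, 0.1295]
ee_rot: [-180.0, -0.0, 179.9]
ft_force: [-0.2, -0.1, -0.6]
finger_gap: 0.0178
```

Emit:
play_rows(
  moves=[
    [[0,0,1],[0,0,0]],
    [[0,0,1],[0,0,0]],
    [[0,0,1],[0,0,0]],
    [[0,0,0],[0,0,0]],
  ],
)

```text
time_s: 16.15
position: [0.4496, 0.0829, 0.1266]
ee_rot: [-180.0, -0.0, 179.9]
ft_force: [-0.7, 0.3, -0.9]
finger_gap: 0.0177
```

Emit:
play_rows(
  moves=[
    [[0,0,1.5],[0,0,0]],
    [[0,0,1.5],[0,0,0]],
    [[0,0,0],[0,0,0]],
  ],
)

```text
time_s: 16.52
position: [0.4496, 0.0829, 0.1235]
ee_rot: [-180.0, -0.0, 179.9]
ft_force: [-0.1, -0.4, -1.2]
finger_gap: 0.0177
```

Still free at foot ≈ 31 mm. I continue in 0.5 mm steps.

Emit:
play_rows(
  moves=[
    [[0,0,0.5],[0,0,0]],
    [[0,0,0.5],[0,0,0]],
    [[0,0,0],[0,0,0]],
  ],
)

```text
time_s: 16.9
position: [0.4497, 0.0829, 0.1226]
ee_rot: [-180.0, -0.0, 179.9]
ft_force: [-1.0, 0.0, -1.0]
finger_gap: 0.0175
```

Emit:
play_rows(
  moves=[
    [[0,0,0.5],[0,0,0]],
    [[0,0,0],[0,0,0]],
  ],
)

```text
time_s: 17.15
position: [0.4497, 0.083, 0.1222]
ee_rot: [180.0, 0.0, 179.9]
ft_force: [-0.1, -0.9, 0.4]
finger_gap: 0.0173
```

Emit:
play_rows(
  moves=[
    [[0,0,0.5],[0,0,0]],
    [[0,0,0],[0,0,0]],
  ],
)

```text
time_s: 17.4
position: [0.4498, 0.083, 0.1218]
ee_rot: [180.0, 0.0, 179.9]
ft_force: [-1.5, -0.6, 1.2]
finger_gap: 0.0174
```

Emit:
play_rows(
  moves=[
    [[0,0,0.5],[0,0,0]],
    [[0,0,0],[0,0,0]],
  ],
)

```text
time_s: 17.65
position: [0.4498, 0.083, 0.1213]
ee_rot: [180.0, 0.0, 179.9]
ft_force: [-0.8, -0.7, 4.9]
finger_gap: 0.0172
```

Emit:
play_rows(
  moves=[
    [[0,0,0.4],[0,0,0]],
    [[0,0,0],[0,0,0]],
    [[0,0,0],[0,0,0]],
  ],
)

```text
time_s: 18.02
position: [0.4499, 0.083, 0.121]
ee_rot: [180.0, 0.0, 179.9]
ft_force: [-0.9, -1.8, 4.9]
finger_gap: 0.0177
```

Run:
```python
from station import monitor, eyes
from meas import *
f=[]
for k in range(6):
    im,d=eyes.read_camera('scene'); s=monitor.state(); f.append(s['ft_force'])
print(np.round(f,2),np.mean(f,0),s['position'])
cv2.imwrite("pics/scene5.png",cv2.resize(im[110:270,220:380],None,fx=3.6,fy=3.6))
```

```text
[[-1.28 -0.35  4.13]
 [-1.31 -0.27  5.05]
 [-0.7  -0.97  5.67]
 [ 0.02 -0.56  4.73]
 [-1.24  0.16  5.86]
 [-0.88 -0.45  5.  ]] [-0.89990978 -0.40839699  5.07288306] [0.44986054 0.08296379 0.12094911]
```

View pics/scene5.png

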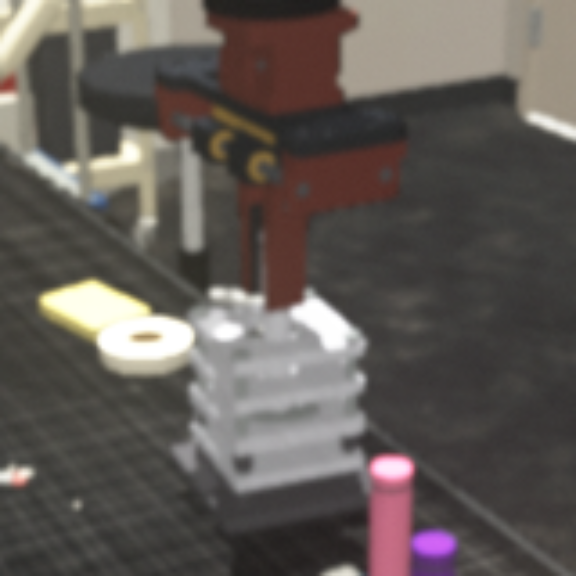

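The fingers hold the rod just above ring 1 (crop (285,305)). The press is about 6 N (5.1 N reading plus about 1 N rod weight) with the foot ≈ 28.5 mm up. I ease the spring off and release.

Emit:
play_rows(
  moves=[
    [[0,0,-0.5],[0,0,0]],
    [[0,0,-0.5],[0,0,0]],
    [[0,0,-0.2],[0,0,0]],
    [[0,0,0],[0,0,0]],
  ],
)

```text
time_s: 18.82
position: [0.4497, 0.083, 0.1219]
ee_rot: [180.0, 0.0, 179.9]
ft_force: [-0.1, 0.1, 1.2]
finger_gap: 0.0176
```

Emit:
play_rows(
  moves=[
    [[0,0,0],[0,0,0]],
    [[0,0,0],[0,0,0]],
    [[0,0,0],[0,0,0]],
    [[0,0,0],[0,0,0]],
    [[0,0,0],[0,0,0]],
    [[0,0,0],[0,0,0]],
    [[0,0,0],[0,0,0]],
    [[0,0,0],[0,0,0]],
  ],
  hand=1,
)

```text
time_s: 19.82
position: [0.4497, 0.0829, 0.1219]
ee_rot: [180.0, -0.0, 179.9]
ft_force: [-0.2, -0.2, 0.6]
finger_gap: 0.0872
```

Emit:
play_rows(
  moves=[
    [[0,0,-5],[0,0,0]],
    [[0,0,-10],[0,0,0]],
    [[0,0,-20],[0,0,0]],
    [[0,0,-30],[0,0,0]],
    [[0,0,-30],[0,0,0]],
    [[0,0,-30],[0,0,0]],
    [[0,0,0],[0,0,0]],
  ],
)

```text
time_s: 20.7
position: [0.4512, 0.0833, 0.2497]
ee_rot: [179.9, 0.3, 179.9]
ft_force: [0.6, -0.3, 0.1]
finger_gap: 0.0875
```

Emit:
play_rows(
  moves=[
    [[0,40,0],[0,0,0]],
    [[0,50,0],[0,0,0]],
    [[0,50,0],[0,0,0]],
    [[0,50,0],[0,0,0]],
    [[0,50,0],[0,0,0]],
    [[0,30,0],[0,0,0]],
    [[0,0,0],[0,0,0]],
    [[0,0,0],[0,0,0]],
  ],
)

```text
time_s: 21.7
position: [0.4499, 0.3515, 0.2463]
ee_rot: [-179.9, -0.0, 179.9]
ft_force: [1.0, 0.4, 0.3]
finger_gap: 0.0883
```

Run:
```python
from station import monitor, eyes
from meas import *
print(monitor.state()['position'])
for n in('scene','top'):
    im,d=eyes.read_camera(n); np.savez(f'pics/{n}6.npz',im=im,d=d); W=cloud(n,d)
    r=im[150:260,240:370]; cv2.imwrite(f"pics/{n}6.png",cv2.resize(r,None,fx=4.4,fy=4.4))
    k=(d>0)&(np.hypot(W[...,0]-.45,W[...,1]-.085)<.03)&(W[...,2]>.115)&(W[...,2]<.2)
    P=W[k]; t=P[P[:,2]>.155]; print(n,k.sum(),'top z',np.median(t[:,2]),'top xy',t.mean(0)[:2],cv2.minAreaRect((t[:,:2]*1000).astype(np.float32)))
    b=P[P[:,2]<.135]; m=P[(P[:,2]>.14)&(P[:,2]<.155)]
    if len(b) and len(m): print(' lean', b.mean(0),m.mean(0))
    for l,x,y in (('tape',.456,.299),('pad',.449,.381)):
        q=(d>0)&(np.hypot(W[...,0]-x,W[...,1]-y)<.06)&(W[...,2]>.009)&(W[...,2]<.022);D0=np.load(f'pics/{n}0.npz')['d'];W0=cloud(n,D0)
        q0=(D0>0)&(np.hypot(W0[...,0]-x,W0[...,1]-y)<.06)&(W0[...,2]>.009)&(W0[...,2]<.022)
        print(n,l,W[q].mean(0)-W0[q0].mean(0))
```

```text
[0.44993759 0.35154997 0.24626524]
scene 223 top z 0.16231244841708303 top xy [0.44909021 0.07898488] ((450.1619567871094, 81.79071044921875), (17.94002342224121, 17.74159049987793), 7.923446178436279)
 lean [0.44784074 0.07771656 0.12483063] [0.44793947 0.07739062 0.14778   ]
scene tape [ 6.49149366e-06 -5.92120984e-04  5.26383763e-06]
scene pad [-1.18439925e-04  4.00383825e-04  4.57895140e-05]
top 85 top z 0.16514408251100104 top xy [0.44807477 0.08367652] ((448.38226318359375, 83.41990661621094), (16.533727645874023, 17.24744987487793), 52.86067581176758)
 lean [0.44240265 0.08401341 0.12464833] [0.44257319 0.08560596 0.14799461]
top tape [ 0.00093411 -0.00850468  0.00058088]
top pad [ 0.00726675 -0.04963129  0.0024176 ]
```

View pics/scene6.png

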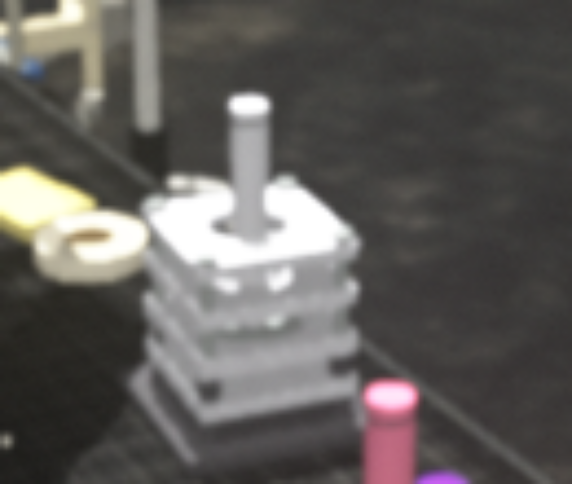

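View pics/top6.png

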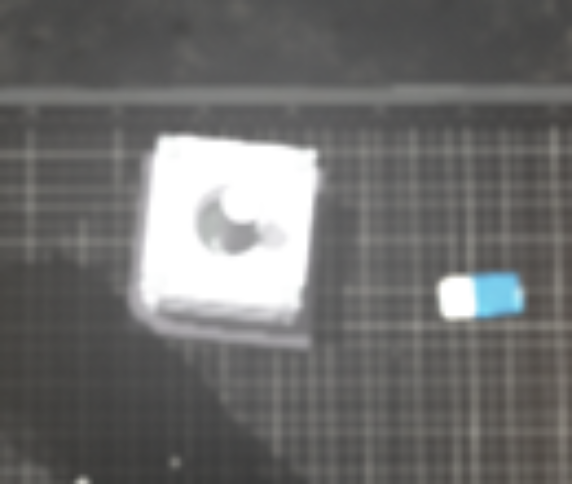

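The rod stands upright in the gauge: its top is at crop (249,103) in the scene view and (247,203) in the top view, about 165 mm up. The robot is well clear, so I hand in.

```bash
python3 -c "
from station import bot; print(bot.close_job())"
```

```text
the job is handed in; nothing more can be done
None
```

The rod now stands upright in the ring gauge with its foot on ring 4, and the job is handed in. It took about 22 s of the 72 s allowed; no verdict was reported.

- **Finding ring 3:** The top camera's depth image showed its bore about 4.3 mm off the axis. I lowered the rod there in steps of 1 to 3 mm. It passed through with only about 1 N of side force, and I made one 0.3 mm correction in x and y.
- **Pressing:** Contact with ring 4 came at the expected height, with the foot about 30 mm over the table. I pressed with about 6 N (5.1 N read, plus roughly 1 N of rod weight). I then backed off 1.2 mm before opening the fingers and moving away.
- **Last checks:** The top camera put the rod's top at 165 mm, which means its foot is at 30 mm. The scene camera read 162 mm, but that figure includes points on the rod's side. From the scene view the lean is about 0.015 rad.
- **Bystanders:** In the scene view the tape and pad had moved less than 1 mm. The top view gave an apparent 50 mm shift for the pad and 8.5 mm for the tape. I put that down to the arm hanging over them in that picture, but did not take another. The eraser was not measured; it looks undisturbed in the last picture.

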